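# Seat two printed blanks in their sloped forming dies before post-cure

### The arm

A 6-joint arm with a two-finger parallel gripper is mounted at the origin on the work surface. World frame = base frame: x ahead of the robot, y to its left, z up, the work surface at z = 0. Lengths are in mm, angles in degrees, forces in N, time in s.
With the tool pointing down it reaches from about 350 to 850 mm from the base axis. Payload 8.1 kg.
Tool frame: the origin (TCP) lies midway between the tips of the shut fingers; the grasp point (between the pads) lies 19 mm behind it; z points along the fingers, y is the line along which they close (so a half turn about z gives the same grasp; the last joint's range is limited). The gripper opens to 85 mm and grips with 20 to 120 N. Pads are 22 mm wide; open, the fingers measure 114 mm over their backs; the gripper's body (76 mm by 85 mm) begins 54 mm behind the grasp point. The pads swing forward as they close: fully open they stand 13 mm farther back than shut.
Start: joints at [-79.435, 7.471, 85.268, -0, 87.261, -4.893], TCP at [159.943, -578.294, 231.292] pointing down, gripper open.
Joint ranges: [-169.43, 169.43], [-51.17, 129.36], [1.28, 143.12], [-76.62, 256.62], [0, 156.53], [-152.29, 152.29]. Speed limits (degrees/s): [136.94, 136.94, 159.86, 180, 180, 180].

### API

Orientations are given as [roll, pitch, yaw] about the fixed x, y, z axes, in that order (R = Rz(yaw) Ry(pitch) Rx(roll)).
In Python, from bench import sensors, optics, r gives the robot as it stands.
- The arm moves only by the tool apply_moves, never from a script. Its argument "targets" is a list of rows, each a list of 7 numbers: the shift along the tool's x, y, z in mm, then the turn, a rotation vector about the tool's x, y, z in rad, then the closure, from 0 (fully open) to 1 (shut). In form: [[x, y, z, wx, wy, wz, claw], ...]. A call has 1 to 20 rows; each row shifts and turns the commanded pose from where the row before left it, along the tool's axes as they then stand; what a row does not reach is not made up. A row lasts 1/8 s, in which the tool goes at most 62.5 mm and 10.7 degrees, less where a joint would pass 70% of its speed; a pose out of reach is approached as far as the arm can. A call is refused whole if a number of a shift passes 62.5 or a number of a turn 0.188, either way. A call with a gripper value outside its range is refused whole. The fingers move at their own pace and stop on an object; "force" is the grip in N (left out, the last holds). Time passes only in rows, so rows that do not move let the fingers close. It gives the time, the measured TCP pose, the force, the opening and the grip force at its end, in the units of the state.
- sensors.sense(): the state, without advancing time (a new reading comes with each control period).
- optics.snapshot(name): name is "side" or "top"; returns the picture (420x560x3 uint8, red, green, blue); there is no depth.
- optics.get_calibration(name): a dict with "camera_matrix" (3x3 intrinsics, pixels), "pose" (4x4, takes a point from camera to world coordinates). Camera axes: x right, y down, z forward; pixel columns grow to the right and rows downward; lengths in mm; the calibration is good to about 2 mm. A picture is of the moment at which its call begins. get_calibration takes no time and is no camera call.
- r.hand_in(): hands the job in; it is judged then, once.
The state is a dict: "time": time; "joint_pos": joint angles; "qd": joint speeds; "joint_efforts": joint torques, N m; "tool_pos": TCP position; "tcp_rot": TCP orientation; "ft_force": force on the tool from outside, world axes, zero at the start; "wrist_torque": the same for the moment, N m; "finger_gap": finger opening in mm; "grip_force": force on a finger pad.
Only numpy, scipy, OpenCV 4.12 (cv2) and the standard library are available. Lean on these libraries where they do the work, as an engineer would, in place of code of your own. Each camera call takes 0.05 s, during which the arm holds its last target. There are 200 camera calls.

### The job

Load both forming dies for the post-cure: set the orange round blank in the round cavity and the blue square blank in the square cavity, each fully home and flat on the cavity floor with its stud outwards, and let go. Lower each one in square to its sloping cavity rather than dropping it or letting it tip in, and leave everything else on the bench where it stands.

Things in the scene. Friction and masses are not known exactly. Their poses are not given: they have to be found in the camera images.
- round_blank: orange printed disc, 56 mm in diameter, 12 mm thick, about 50 g, with an upright grip stud in the middle of its top: 20 x 20 mm square in plan, 30 mm tall, so its top is 42 mm above the underside. Starts lying flat, stud up, on a 3 mm grey mat. Origin: centre of the underside; z up through the stud; x and y square to the stud's faces.
- square_blank: blue printed square plate, 50 x 50 mm, 12 mm thick, about 50 g, with an upright grip stud in the middle of its top: 20 x 20 mm square in plan, 30 mm tall, so its top is 42 mm above the underside. Starts lying flat, stud up, on a 3 mm grey mat. Origin: centre of the underside; z up through the stud; x and y square to the plate's edges and to the stud's faces.
- round_cavity (a point): centre of the floor of the 60 mm round cavity (dark floor, 84 mm above the table), 12 mm deep, mouth chamfered 3 mm, in a fixed aluminium plate 100 x 110 x 22 mm sloping 25 degrees, facing up and to the robot. The round blank has 2 mm play all round. Axes: z square out of the plate, x up the slope, y level. Place, yaw and side vary.
- square_cavity (a point): centre of the floor of the 54 x 54 mm square (edges along x and y) cavity (dark floor, 84 mm above the table), 12 mm deep, mouth chamfered 3 mm, in a fixed aluminium plate 100 x 110 x 22 mm sloping 25 degrees, facing up and to the robot. The square blank has 2 mm play all round. Axes: z square out of the plate, x up the slope, y level. Place, yaw and side vary.
- wash_bottle: white squeeze bottle with yellow cap and bent spout, 68 mm wide, about 180 mm tall; origin at the centre of its foot. Bystander, not to be disturbed.
- resin_jar: amber jar with black lid, 60 mm wide, 85 mm tall; origin at the centre of its foot. Bystander, not to be disturbed.
- scraper: spatula-like scraper lying on the table, about 200 mm long; origin under its middle, handle towards its -x. Bystander, not to be disturbed.
- brush: small brush lying on the table, about 160 mm long; origin under its middle, handle towards its -x. Bystander, not to be disturbed.
- mixing_cup: empty white cup, 72 mm wide, 75 mm tall; origin at the centre of its foot. Bystander, not to be disturbed.
- tape_roll: flat yellow roll of tape, 90 mm wide, 24 mm tall; origin at the centre of its underside. Bystander, not to be disturbed.
Not all that is in view belongs to the job. Of the things that look like the square_blank, the largest one is meant.

How it is judged (in metres and radians):
At the end, for the whole second after the job is handed in: Each blank lies in the cavity of its own outline, stud outwards: its underside centre within 5 mm of the cavity floor's centre and within 2.5 mm of the floor's height, its axis within 0.06 rad of the plate's normal, at rest (below 0.02 m/s) (z of round_blank in the frame of round_cavity between -0.0025 and 0.0025 m and distance between round_blank and round_cavity below 0.005 m and angle between the z axis of round_blank and the z axis of round_cavity, either way round below 0.06 rad and angle between each of round_blank, square_blank's own z axis and vertical below 1 rad and linear speed of each of round_blank, square_blank below 0.02 m/s and z of square_blank in the frame of square_cavity between -0.0025 and 0.0025 m and distance between square_blank and square_cavity below 0.005 m and angle between the z axis of square_blank and the z axis of square_cavity, either way round below 0.06 rad); the robot touches nothing.
It fails at once if the round blank is dropped (falls free of the fingers faster than 0.6 m/s) (linear speed of round_blank above 0.6 m/s and contact force between the fingers and round_blank below 0.05 N).
It fails at once if the square blank is dropped (falls free of the fingers faster than 0.6 m/s) (linear speed of square_blank above 0.6 m/s and contact force between the fingers and square_blank below 0.05 N).
It fails at once if the round blank is let go at its cavity while more than 0.2 rad out of line with it (tipped in) (distance between round_blank and round_cavity below 0.06 m and contact force between the fingers and round_blank below 0.05 N and angle between the z axis of round_blank and the z axis of round_cavity, either way round above 0.2 rad).
It fails at once if the square blank is let go at its cavity while more than 0.2 rad out of line with it (tipped in) (distance between square_blank and square_cavity below 0.06 m and contact force between the fingers and square_blank below 0.05 N and angle between the z axis of square_blank and the z axis of square_cavity, either way round above 0.2 rad).
It fails at once if something else on the bench is moved by more than 25 mm (distance of any of wash_bottle, resin_jar, scraper, brush, mixing_cup, tape_roll from where it was at the start of the episode above 0.025 m).
It also fails if it takes over 56 s, if anything falls off the work surface, if the arm or the gripper's body presses on something with over 40 N, if the wrist force passes 120 N, or if a joint passes its speed limit or range.

## Working session

There is one attempt and no reset: what is moved stays moved. The work goes in short steps, Python scripts to look and compute and a tool call to move; the robot and the scene stay as the last step left them, time stands still between calls to the robot, and variables do not carry over. Pictures are saved under pics/ and viewed, at most 10 in all, crops included, and the job is handed in when it is done.

Besides the shell and the picture viewer there is one more tool, called in YAML: its name, and indented under it one key for each argument. apply_moves: Moves the arm, as the interface text tells. Its arguments: {"type":"object","properties":{"targets":{"type":"array"},"force":{"type":"number"}},"required":["targets"]}

```bash
mkdir -p pics; python3 - <<'E'
from bench import sensors, optics, r
import cv2,numpy as np
np.set_printoptions(precision=4,suppress=True)
for n in ("top","side"):
    im=optics.snapshot(n); cv2.imwrite(f"pics/{n}0.png",im[:,:,::-1]); c=optics.get_calibration(n); print(n,c["camera_matrix"],c["pose"])
print(sensors.sense())
E
```

```text
top [[386.6354   0.     283.1178]
 [  0.     386.6354 211.3905]
 [  0.       0.       1.    ]] [[   0.1174   -0.9732    0.198   295.2189]
 [  -0.9931   -0.1154    0.0216  -65.5692]
 [   0.0018   -0.1991   -0.98   1226.3861]
 [   0.        0.        0.        1.    ]]
side [[437.2828   0.     282.1173]
 [  0.     437.2828 207.0049]
 [  0.       0.       1.    ]] [[ -0.9262  -0.2656   0.2676 245.8974]
 [ -0.377    0.6437  -0.6659 676.2568]
 [  0.0046  -0.7177  -0.6963 856.6332]
 [  0.       0.       0.       1.    ]]
{'time': 0.1, 'joint_pos': array([-79.434 ,   7.5117,  85.3244,   0.    ,  87.26  ,  -4.8928]), 'qd': array([-0.0246, -0.1732, -0.1397, -0.1338, -0.0164,  0.0594]), 'joint_efforts': array([  0.0013, -57.0949, -50.1943,  -0.0001,   0.008 ,   0.    ]), 'tool_pos': array([ 159.8602, -577.7978,  230.3261]), 'tcp_rot': array([-179.9042,   -0.0082,   15.4588]), 'ft_force': array([ 0.024 ,  0.3502, -0.5941]), 'wrist_torque': array([ 0.0134, -0.0004, -0.0198]), 'grip_force': 0.0, 'finger_gap': 85.54575983880848}
```

View pics/top0.png

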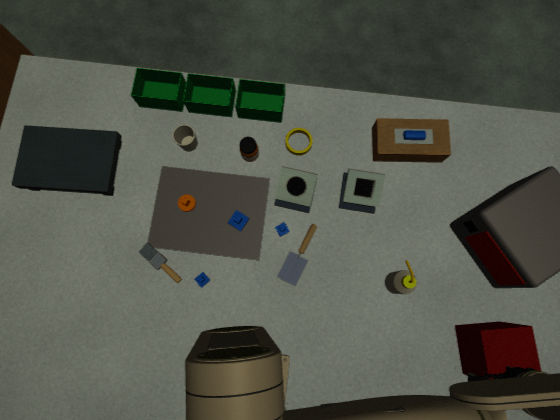

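View pics/side0.png

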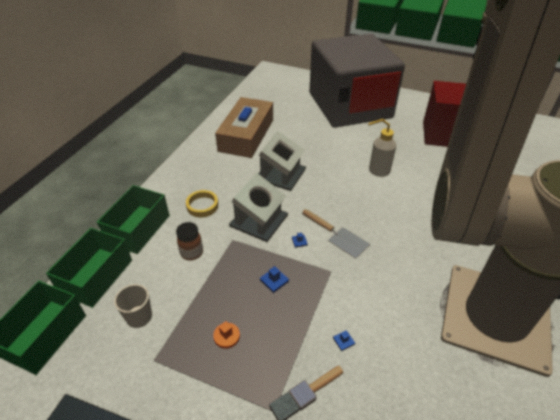

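Candidates in the top view. Blue: (239,220) on the mat, the largest; (282,229) and (202,279), smaller; (414,135), a bar on a box. Orange: only (187,203). Cavities: round (297,187), square (365,188). I choose (239,220) and (187,203), and check them in a close crop.

```bash
python3 - <<'E'
from bench import sensors, optics, r
import cv2,numpy as np
ims={}
for n in ("top","side"):
    ims[n]=np.mean([optics.snapshot(n).astype(float) for _ in range(4)],0)
np.savez("ims.npz",**ims)
def crop(n,x,y,w,h,s):
    c=ims[n][y:y+h,x:x+w,::-1]; c=np.clip(c*1.3,0,255).astype(np.uint8)
    return cv2.resize(c,(w*s,h*s),interpolation=cv2.INTER_NEAREST)
a=crop("top",170,160,130,75,3);b=crop("top",270,155,130,75,3)
c=crop("side",200,255,130,100,3);d=crop("side",220,130,130,110,3)
im=np.zeros((600,790,3),np.uint8)
im[:225,:390]=a;im[:225,400:790]=b;im[235:535,:390]=c;im[235:565,400:790]=d
cv2.imwrite("pics/crop1.png",im)
E
```

```text
(no output)
```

View pics/crop1.png

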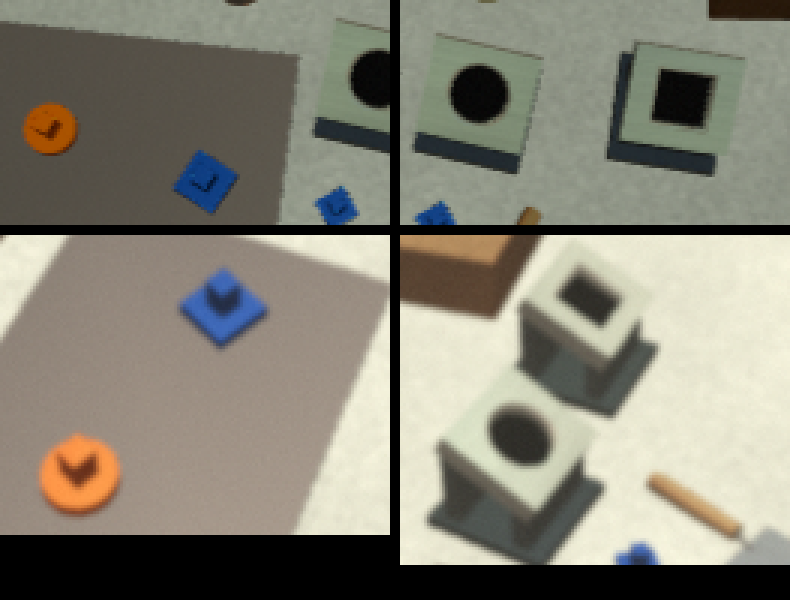

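```bash
cat > fit.py <<'E'
import cv2,numpy as np
from scipy.optimize import minimize
from scipy.spatial.transform import Rotation as R
from bench import optics
cal={n:(optics.get_calibration(n)["camera_matrix"],optics.get_calibration(n)["pose"]) for n in("top","side")}
def proj(P,n):
    K,T=cal[n]; c=(np.asarray(P)-T[:3,3])@T[:3,:3]; u=c@K.T; return u[:,:2]/u[:,2:]
SS=8
def poly(P,n,roi,hull=True):
    x,y,w,h=roi; m=np.zeros((h*SS,w*SS),np.uint8)
    u=(proj(P,n)-[x,y]+.5)*SS-.5
    if hull: u=cv2.convexHull(u.astype(np.float32))[:,0]
    cv2.fillConvexPoly(m,np.round(u*16).astype(np.int32),1,shift=4); return m
def down(m,roi): return cv2.resize(m.astype(np.float32),(roi[2],roi[3]),interpolation=cv2.INTER_AREA)
def sq(s,z,sy=None):
    sy=sy or s; return np.array([[a*s/2,b*sy/2,z] for a,b in((-1,-1),(1,-1),(1,1),(-1,1))])
def circ(d,z):
    t=np.linspace(0,2*np.pi,64,endpoint=False); return np.c_[d/2*np.cos(t),d/2*np.sin(t),0*t+z]
def cavpose(x,y,yaw):  # x axis up the slope, away from robot
    Rm=(R.from_euler('z',yaw,degrees=True)*R.from_euler('y',-25,degrees=True)).as_matrix(); return Rm,np.array([x,y,84.])
def edge(im,n,segs):
    g=cv2.GaussianBlur(im.mean(2),(0,0),.7); gm=np.hypot(cv2.Sobel(g,-1,1,0),cv2.Sobel(g,-1,0,1)).astype(np.float32)
    s=0
    for a,b in segs:
        u=proj(np.linspace(a,b,40)[3:-3],n).astype(np.float32); s+=np.sqrt(cv2.remap(gm,u[:,:1],u[:,1:],cv2.INTER_LINEAR)).mean()
    return s/len(segs)
def loop(P): return [(P[i],P[(i+1)%len(P)]) for i in range(len(P))]
E
cat > m1.py <<'E'
from fit import *
ims=np.load("ims.npz"); np.set_printoptions(precision=2,suppress=True)
def ray(n,uv,z):
    K,T=cal[n]; d=T[:3,:3]@np.linalg.solve(K,[*uv,1]); return (T[:3,3]+d*(z-T[2,3])/d[2])[:2]
def fitmin(f,x0):
    best=None
    for dy in(-20,0,20):
        o=minimize(f,[x0[0],x0[1],x0[2]+dy],method='Nelder-Mead',options=dict(initial_simplex=np.array([x0[0],x0[1],x0[2]+dy])+np.array([[0,0,0],[8,0,0],[0,8,0],[0,0,12]]),xatol=.02,fatol=1e-5))
        if best is None or o.fun<best.fun: best=o
    return np.r_[best.x,best.fun]
# blanks
def chroma(n,kind):
    i=ims[n]; s=i.sum(2)+1
    return (i[...,0]-i[...,2])/s if kind=='r' else (i[...,2]-i[...,0])/s
def blank_m(p,n,roi,kind):
    Rm=R.from_euler('z',p[2],degrees=True).as_matrix(); t=[p[0],p[1],3]
    f=(lambda z:circ(56,z)) if kind=='r' else (lambda z:sq(50,z))
    return down(poly(np.r_[f(0),f(12)]@Rm.T+t,n,roi)|poly(np.r_[sq(20,12),sq(20,42)]@Rm.T+t,n,roi),roi)
rois={'r':{'top':(170,186,34,34),'side':(205,308,44,46)},'s':{'top':(222,202,34,36),'side':(252,258,46,38)}}
for k in 'rs':
    def cost(p,ns):
        c=0
        for n in ns:
            roi=rois[k][n]; x,y,w,h=roi; C=chroma(n,k)[y:y+h,x:x+w]; m=blank_m(p,n,roi,k)
            lo=np.median(C[m<.01]) if (m<.01).any() else 0; hi=np.median(C[m>.99]) if (m>.99).any() else 1
            c+=((np.clip((C-lo)/(hi-lo),0,1)-m)**2).mean()
        return c
    roi=rois[k]['top']; x0=ray('top',(187,203) if k=='r' else (239,220),15)
    for ns in(['top'],['side'],['top','side']):
        print(k,ns,fitmin(lambda p:cost(p,ns),[*x0,20]))
    p=fitmin(lambda p:cost(p,['top','side']),[*x0,20])
    def es(yaw):
        Rm=R.from_euler('z',yaw,degrees=True).as_matrix(); a=sq(20,42)@Rm.T+[p[0],p[1],3]; b=sq(20,12)@Rm.T+[p[0],p[1],3]
        return sum(edge(ims[n],n,loop(a)+loop(b)) for n in('side','top'))
    ys=np.arange(-45,45,1.); e=[es(y) for y in ys]; i=np.argsort(e)[::-1][:6]; print('stud yaw',ys[i],np.array(e)[i])
# cavities
crois={'r':{'top':(281,172,31,30),'side':(244,181,36,38)},'s':{'top':(351,174,30,28),'side':(268,136,32,34)}}
def cav_m(p,n,roi,k):
    Rm,t=cavpose(*p); f=circ if k=='r' else sq; d=60 if k=='r' else 54
    m=1
    for P in(f(d,0),f(d,9),f(d+6,12)): m=m*poly(P@Rm.T+t,n,roi)
    return down(m,roi)
for k,uv in(('r',(297,187)),('s',(365,188))):
    x0=ray('top',uv,84)
    def cost(p,ns):
        c=0
        for n in ns:
            x,y,w,h=crois[k][n]; C=ims[n].mean(2)[y:y+h,x:x+w]; m=cav_m(p,n,crois[k][n],k)
            lo=np.percentile(C,60); hi=np.percentile(C,3)
            c+=((np.clip((C-lo)/(hi-lo),0,1)-m)**2)[cv2.dilate(m,np.ones((7,7)))>0].mean()
        return c
    def face(p,n,A,B):
        Rm,t=cavpose(*p); return edge(ims[n],n,loop(sq(A,12,B)@Rm.T+t))
    for ns in(['top'],['side'],['top','side']):
        p=fitmin(lambda q:cost(q,ns),[*x0,np.degrees(np.arctan2(x0[1],x0[0]))]); print('cav',k,ns,p)
    for A,B in((100,110),(110,100)):
        for ns in(['top'],['side'],['top','side']):
            best=max((minimize(lambda q:-sum(face(q,n,A,B) for n in ns),[p[0]+a,p[1]+b,y],method='Nelder-Mead',options=dict(initial_simplex=np.array([p[0]+a,p[1]+b,y])+np.array([[0,0,0],[5,0,0],[0,5,0],[0,0,6]]))) for y in range(-35,40,8) for a in(0,-4,4) for b in(0,)),key=lambda o:-o.fun)
            print(' face',A,B,ns,best.x,best.fun)
E
python3 m1.py
```

```text
Still running in the background as job /tmp/bash_jobs.1000/dffd27358125 (pid 503). You'll get a notice when it ends.
```

```bash
cat /tmp/bash_jobs.1000/dffd27358125/std*; nproc; uptime
```

```text
4
 23:23:28 up 11 min,  0 users,  load average: 1.05, 0.90, 0.50
```

```bash
kill -- -$(cat /tmp/bash_jobs.1000/dffd27358125/pid); 
sed -i 's/ims=np.load("ims.npz")/ims=dict(np.load("ims.npz"))/' m1.py
python3 - <<'E'
s=open('fit.py').read()
s=s.replace("    g=cv2.GaussianBlur","    if n not in GC:\n     g=cv2.GaussianBlur").replace("    s=0\n","     GC[n]=gm\n    gm=GC[n]; s=0\n").replace("1,0),cv","1,0),cv").replace("def edge","GC={}\ndef edge").replace("; gm=np.hypot","; gm=np.hypot")
open('fit.py','w').write(s)
m=open('m1.py').read()
m=m.replace("    i=ims[n]; s=","    if (n,kind) in CH: return CH[n,kind]\n    i=ims[n]; s=").replace("    return (i[...,0]-i[...,2])/s if","    CH[n,kind]=(i[...,0]-i[...,2])/s if").replace("/s if kind=='r' else (i[...,2]-i[...,0])/s","/s if kind=='r' else (i[...,2]-i[...,0])/s\n    return CH[n,kind]").replace("def chroma","CH={}\ndef chroma").replace("for y in range(-35,40,8) for a in(0,-4,4)","for y in range(-35,40,12) for a in(0,)")
open('m1.py','w').write(m)
E
timeout 150 python3 -u m1.py
```

```text
r ['top'] [533.26 274.8   15.85   0.  ]
r ['side'] [534.67 274.38  56.06   0.01]
r ['top', 'side'] [533.89 274.5    5.92   0.01]
stud yaw [-22. -25. -26. -24. -23. -27.] [15.64 15.64 15.64 15.64 15.64 15.64]
s ['top'] [496.27 101.44  63.51   0.  ]
s ['side'] [497.15 100.07  64.48   0.02]
s ['top', 'side'] [496.36 100.96  63.75   0.02]
stud yaw [-25. -23. -26. -24. -27. -28.] [13.83 13.83 13.83 13.83 13.83 13.83]
cav r ['top'] [610.38 -69.82  -1.02   0.01]
cav r ['side'] [611.31 -73.27 -18.01   0.02]
cav r ['top', 'side'] [610.37 -71.12 -14.98   0.03]
 face 100 110 ['top'] [573.9  -71.97  66.38] -7.977269172668457
 face 100 110 ['side'] [609.48 -68.43  -7.37] -10.995492935180664
 face 100 110 ['top', 'side'] [611.06 -70.99  -6.84] -18.17873764038086
 face 110 100 ['top'] [572.96 -71.22  56.25] -7.682544708251953
 face 110 100 ['side'] [612.28 -69.02 -13.82] -9.235626220703125
 face 110 100 ['top', 'side'] [612.86 -69.58 -12.02] -15.477806091308594
cav s ['top'] [ 629.95 -275.04   -2.69    0.01]
cav s ['side'] [ 630.7  -278.14   -8.44    0.02]
cav s ['top', 'side'] [ 630.11 -275.7    -3.68    0.04]
 face 100 110 ['top'] [ 631.59 -274.39   -2.34] -9.916352272033691
 face 100 110 ['side'] [ 630.25 -248.25   49.99] -10.363537788391113
 face 100 110 ['top', 'side'] [ 631.02 -273.88   -2.47] -19.0577449798584
 face 110 100 ['top'] [ 633.86 -255.      0.21] -10.087334632873535
 face 110 100 ['side'] [ 642.9  -260.76    9.56] -10.796524047851562
 face 110 100 ['top', 'side'] [ 637.54 -254.03    0.19] -19.395374298095703
```

The crop confirms both choices: the orange disc and the large blue plate with studs. The fits give the round blank at (534,274.5), stud about -25°, and the square blank at (496.5,101), -26°. The round cavity is at about (610.7,-71), yaw -7°, and the square cavity at about (630.6,-274.7), yaw -2.5°.

```bash
cat > plan.py <<'E'
import sys,numpy as np
from scipy.spatial.transform import Rotation as R
from bench import sensors
np.set_printoptions(precision=3,suppress=True)
def rot(e): return R.from_euler('xyz',e,degrees=True)
def plan(pos,Rt,s=None):
    s=s or sensors.sense(); Rc=rot(s['tcp_rot']); d=np.array(pos)-s['tool_pos']; w=(Rc.inv()*Rt).as_rotvec()
    a=Rc.inv().apply(d); b=Rt.inv().apply(d)
    print('pos',s['tool_pos'],'rpy',s['tcp_rot'],'t',s['time'],'gap',s['finger_gap'])
    print('shift(now axes)',a,'n>=%.1f'%(abs(d).max()/60),' shift(target axes)',b,' turn',w,'n>=%.1f'%(np.linalg.norm(w)/.18))
def down(yaw): return rot([180,0,yaw])
if __name__=='__main__':
    v=[float(x) for x in sys.argv[1:]]
    plan(v[:3],down(v[3]) if len(v)==4 else rot(v[3:]))
E
python3 plan.py 534 274.5 150 65; python3 plan.py 534 274.5 150 -25;  python3 plan.py 350 -150 230 65
```

```text
pos [ 159.939 -578.276  231.273] rpy [-179.998   -0.      15.456] t 0.5 gap 85.33115765783997
shift(now axes) [ 587.793 -722.249   81.303] n>=14.2  shift(target axes) [930.963 -21.385  81.273]  turn [-0.    -0.    -0.865] n>=4.8
pos [ 159.939 -578.276  231.273] rpy [-179.998   -0.      15.456] t 0.5 gap 85.33115765783997
shift(now axes) [ 587.793 -722.249   81.303] n>=14.2  shift(target axes) [ -21.385 -930.963   81.273]  turn [-0.     0.     0.706] n>=3.9
pos [ 159.939 -578.276  231.273] rpy [-179.998   -0.      15.456] t 0.5 gap 85.33115765783997
shift(now axes) [ 297.321 -362.138    1.288] n>=7.1  shift(target axes) [468.473  -8.744   1.273]  turn [-0.    -0.    -0.865] n>=4.8
```

apply_moves:
  targets:
    - [29.4, -36.1, 0, 0, 0, 0, 0]
    - [29.4, -36.1, 0, 0, 0, 0, 0]
    - [29.4, -36.1, 0, 0, 0, 0, 0]
    - [29.4, -36.1, 0, 0, 0, 0, 0]
    - [29.4, -36.1, 0, 0, 0, 0, 0]
    - [29.4, -36.1, 0, 0, 0, 0, 0]
    - [29.4, -36.1, 0, 0, 0, 0, 0]
    - [29.4, -36.1, 0, 0, 0, 0, 0]
    - [29.4, -36.1, 0, 0, 0, 0, 0]
    - [29.4, -36.1, 0, 0, 0, 0, 0]
    - [29.4, -36.1, 0, 0, 0, 0, 0]
    - [29.4, -36.1, 0, 0, 0, 0, 0]
    - [29.4, -36.1, 0, 0, 0, 0, 0]
    - [29.4, -36.1, 0, 0, 0, 0, 0]
    - [29.4, -36.1, 0, 0, 0, 0, 0]
    - [29.4, -36.1, 0, 0, 0, 0, 0]
    - [29.4, -36.1, 0, 0, 0, 0, 0]
    - [29.4, -36.1, 0, 0, 0, 0, 0]
    - [29.4, -36.1, 0, 0, 0, 0, 0]
    - [29.4, -36.1, 0, 0, 0, 0, 0]
  force: 50

```text
time: 3.0
tool_pos: [534.8, 275.9, 231.4]
tcp_rot: [180.0, -0.0, 15.5]
ft_force: [0.1, -0.2, -0.0]
finger_gap: 85.3
grip_force: 0.0
```

apply_moves:
  targets:
    - [0, 0, 20, 0, 0, -0.173, 0]
    - [0, 0, 20, 0, 0, -0.173, 0]
    - [0, 0, 20, 0, 0, -0.173, 0]
    - [0, 0, 20, 0, 0, -0.173, 0]
    - [0, 0, 20, 0, 0, -0.173, 0]
    - [0, 0, 0, 0, 0, 0, 0]

```text
time: 3.75
tool_pos: [532.8, 273.8, 129.3]
tcp_rot: [-179.8, 0.2, 65.0]
ft_force: [-0.9, -0.1, -0.7]
finger_gap: 85.4
grip_force: 0.0
```

```bash
python3 plan.py 533.9 274.5 19 65
```

```text
pos [532.839 273.76  129.283] rpy [-179.849    0.163   64.96 ] t 3.75 gap 85.35218867712746
shift(now axes) [  1.432   0.939 110.278] n>=1.8  shift(target axes) [  1.119   0.649 110.283]  turn [-0.003  0.003 -0.001] n>=0.0
```

apply_moves:
  targets:
    - [0, 0, 20, 0, 0, 0, 0]
    - [0, 0, 20, 0, 0, 0, 0]
    - [0, 0, 20, 0, 0, 0, 0]
    - [0, 0, 20, 0, 0, 0, 0]
    - [0, 0, 15, 0, 0, 0, 0]
    - [0, 0, 10, 0, 0, 0, 0]
    - [0, 0, 7, 0, 0, 0, 0]
    - [0, 0, 0, 0, 0, 0, 0]
    - [0, 0, 0, 0, 0, 0, 0]

```text
time: 4.88
tool_pos: [534.8, 274.5, 20.0]
tcp_rot: [180.0, -0.0, 65.0]
ft_force: [-0.0, 0.1, 0.7]
finger_gap: 85.3
grip_force: 0.0
```

apply_moves:
  targets:
    - [0, 0, 0, 0, 0, 0, 0.4]
    - [0, 0, 0, 0, 0, 0, 0.6]
    - [0, 0, 0, 0, 0, 0, 0.8]
    - [0, 0, 0, 0, 0, 0, 1]
    - [0, 0, 0, 0, 0, 0, 1]
    - [0, 0, 0, 0, 0, 0, 1]
    - [0, 0, 0, 0, 0, 0, 1]
    - [0, 0, 0, 0, 0, 0, 1]

```text
time: 5.88
tool_pos: [534.5, 274.4, 19.6]
tcp_rot: [180.0, -0.0, 65.0]
ft_force: [0.4, 0.2, 4.3]
finger_gap: 19.1
grip_force: 50.3
```

apply_moves:
  targets:
    - [0, 0, -10, 0, 0, 0, 1]
    - [0, 0, -20, 0, 0, 0, 1]
    - [0, 0, -40, 0, 0, 0, 1]
    - [0, 0, -40, 0, 0, 0, 1]
    - [0, 0, -40, 0, 0, 0, 1]
    - [0, 0, -30, 0, 0, 0, 1]
    - [0, 0, 0, 0, 0, 0, 1]
    - [0, 0, 0, 0, 0, 0, 1]

```text
time: 6.88
tool_pos: [533.8, 274.2, 199.0]
tcp_rot: [-180.0, 0.0, 65.0]
ft_force: [0.2, -0.4, -0.7]
finger_gap: 19.1
grip_force: 49.8
```

```bash
cat >> plan.py <<'E'
def cavtool(yaw,tool_yaw):
    """tool orientation square to the cavity, least turn from pointing down at tool_yaw"""
    n=(R.from_euler('z',yaw,degrees=True)*R.from_euler('y',-25,degrees=True)).apply([0,0,1])
    ax=np.cross([0,0,-1],-n); ax/=np.linalg.norm(ax)
    return R.from_rotvec(ax*np.radians(25))*down(tool_yaw), n
E
python3 - <<'E'
from plan import *
Rt,n=cavtool(-6.9,65); c=np.array([610.7,-71,84])
plan(c+n*90,Rt)
E
```

```text
pos [533.845 274.165 198.991] rpy [-179.981    0.022   65.022] t 6.875 gap 19.119750251202582
shift(now axes) [-292.217  179.276   33.476] n>=5.7  shift(target axes) [-298.872  158.848   63.987]  turn [-0.415  0.136  0.   ] n>=2.4
```

apply_moves:
  targets:
    - [-15, 9.2, 0, 0, 0, 0, 1]
    - [-25.2, 15.5, 0, 0, 0, 0, 1]
    - [-25.2, 15.5, 0, 0, 0, 0, 1]
    - [-25.2, 15.5, 0, 0, 0, 0, 1]
    - [-25.2, 15.5, 0, 0, 0, 0, 1]
    - [-25.2, 15.5, 0, 0, 0, 0, 1]
    - [-25.2, 15.5, 0, 0, 0, 0, 1]
    - [-25.2, 15.5, 0, 0, 0, 0, 1]
    - [-25.2, 15.5, 0, 0, 0, 0, 1]
    - [-25.2, 15.5, 0, 0, 0, 0, 1]
    - [-25.2, 15.5, 0, 0, 0, 0, 1]
    - [-25.2, 15.1, 0, 0, 0, 0, 1]
    - [0, 0, 0, -0.0692, 0.0227, 0, 1]
    - [0, 0, 0, -0.0692, 0.0227, 0, 1]
    - [0, 0, 0, -0.0692, 0.0227, 0, 1]
    - [0, 0, 0, -0.0692, 0.0227, 0, 1]
    - [0, 0, 0, -0.0692, 0.0227, 0, 1]
    - [0, 0, 0, -0.0692, 0.0227, 0, 1]
    - [0, 0, 0, 0, 0, 0, 1]
    - [0, 0, 0, 0, 0, 0, 1]

```text
time: 9.38
tool_pos: [573.0, -66.8, 198.9]
tcp_rot: [156.2, -7.5, 66.6]
ft_force: [0.8, -0.0, -0.8]
finger_gap: 19.0
grip_force: 49.8
```

```bash
cat > m2.py <<'E'
# fit of the held blank: offset of its origin from tool axis, per camera
from fit import *; from plan import rot,plan,cavtool; from bench import sensors
import sys
def held(k,pic=None,off=16.6,w0=44):
    s=sensors.sense(); Rc=rot(s['tcp_rot']).as_matrix(); t=s['tool_pos']
    F=Rc@np.diag([1,-1,-1.]); o0=t+Rc[:,2]*off
    for n in('top','side'):
        im=np.mean([optics.snapshot(n).astype(float) for _ in range(3)],0); S=im.sum(2)+1
        C=(im[...,0]-im[...,2])/S*(1 if k=='r' else -1)
        u=proj([o0],n)[0].astype(int); roi=(u[0]-w0//2,u[1]-w0//2,w0,w0); x,y,w,h=roi; C=C[y:y+h,x:x+w]
        f=(lambda z:circ(56,z)) if k=='r' else (lambda z:sq(50,z))
        base=np.r_[f(0),f(12)]
        # use only the lower rim side: pixels away from the gripper's fingers
        hide=cv2.dilate(poly(np.r_[sq(26,12,70),sq(26,150,130)]@F.T+o0,n,roi),np.ones((9,9)))
        vis=down(hide,roi)<.01
        lo=np.median(C[0]);
        def cost(p):
            q=o0+p[0]*np.array([1,0,0])+p[1]*np.array([0,1,0]); m=down(poly(base@F.T+q,n,roi),roi); hi=np.percentile(C,95)
            return ((np.clip((C-lo)/(hi-lo),0,1)-m)**2)[vis].mean()
        o=minimize(cost,[0,0],method='Nelder-Mead',options=dict(initial_simplex=[[0,0],[5,0],[0,5]]))
        print(n,'blank minus robot, world xy',o.x,o.fun,vis.mean())
        if pic:
            c=im[y-20:y+h+20,x-20:x+w+20,::-1]; cv2.imwrite(f'pics/{pic}_{n}.png',cv2.resize(np.clip(c*1.3,0,255).astype(np.uint8),None,fx=4,fy=4,interpolation=0))
if __name__=='__main__': held(sys.argv[1],sys.argv[2])
E
python3 m2.py r h1; python3 - <<'E'
import cv2,numpy as np
a=[cv2.imread(f'pics/h1_{n}.png') for n in('top','side')]
cv2.imwrite('pics/h1.png',np.hstack(a))
from plan import *
Rt,n=cavtool(-6.9,65); c=np.array([610.7,-71,84]); plan(c+n*60,Rt)
E
```

```text
top blank minus robot, world xy [-30.7    34.327] 0.16189838610784385 0.6988636363636364
side blank minus robot, world xy [-0.916 -3.242] 0.009942259975306254 0.5506198347107438
pos [573.624 -66.349 199.353] rpy [156.089  -7.568  66.634] t 9.675 gap 18.82886546112173
shift(now axes) [ -4.811 -14.102  60.334] n>=1.0  shift(target axes) [ -4.779 -14.098  60.337]  turn [ 0.    -0.001  0.   ] n>=0.0
```

View pics/h1.png

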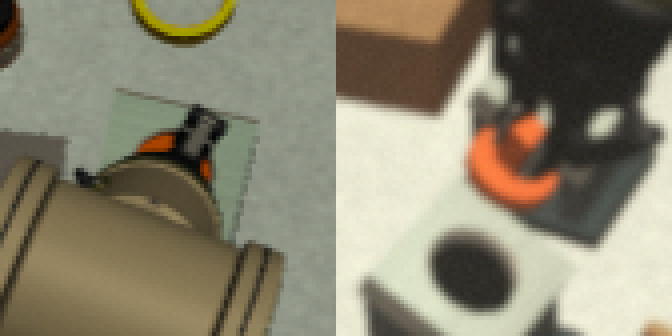

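The side view shows the disc held square above the die. The top view is blocked by the arm. The side bias puts the cavity at about (611.3,-70.2). I bring the disc close over the mouth and look again.

```bash
python3 - <<'E'
from plan import *
Rt,n=cavtool(-6.9,65); c=np.array([611.3,-70.2,84]); plan(c+n*37,Rt)
E
```

```text
pos [573.624 -66.349 199.353] rpy [156.089  -7.568  66.634] t 9.675 gap 18.82886546112173
shift(now axes) [ -3.861 -13.941  83.545] n>=1.4  shift(target axes) [ -3.815 -13.937  83.548]  turn [ 0.    -0.001  0.   ] n>=0.0
```

apply_moves:
  targets:
    - [-1.9, -7, 5, 0, 0, 0, 1]
    - [-1.9, -6.9, 10, 0, 0, 0, 1]
    - [0, 0, 15, 0, 0, 0, 1]
    - [0, 0, 15, 0, 0, 0, 1]
    - [0, 0, 15, 0, 0, 0, 1]
    - [0, 0, 12, 0, 0, 0, 1]
    - [0, 0, 8, 0, 0, 0, 1]
    - [0, 0, 3.5, 0, 0, 0, 1]
    - [0, 0, 0, 0, 0, 0, 1]
    - [0, 0, 0, 0, 0, 0, 1]

```text
time: 10.92
tool_pos: [595.9, -68.3, 118.2]
tcp_rot: [156.0, -7.6, 66.6]
ft_force: [-0.4, 0.7, -0.8]
finger_gap: 19.1
grip_force: 49.8
```

```bash
python3 - <<'E'
from m2 import *
s=sensors.sense(); print(s['tool_pos'],s['ft_force'])
im=np.mean([optics.snapshot('side').astype(float) for _ in range(4)],0); np.save('side2.npy',im)
c=np.clip(im[165:235,230:310,::-1]*1.3,0,255).astype(np.uint8)
a=cv2.resize(c,None,fx=8,fy=8,interpolation=cv2.INTER_CUBIC)
# overlay: face outline, mouth circle, and blank rims as robot predicts
def dr(P,col):
    u=(proj(P,'side')-[230,165]+.5)*8; cv2.polylines(a,[u.astype(np.int32)],True,col,1)
Rm,t=cavpose(611.3,-70.2,-6.9)
dr(sq(100,12,110)@Rm.T+t,(0,255,0)); dr(circ(66,12)@Rm.T+t,(0,255,0))
Rc=rot(s['tcp_rot']).as_matrix(); o=s['tool_pos']+Rc[:,2]*16.6; F=Rc@np.diag([1,-1,-1.])
dr(circ(56,0)@F.T+o,(255,0,255)); dr(circ(56,12)@F.T+o,(255,0,255))
cv2.imwrite('pics/n1.png',a)
E
```

```text
[595.851 -68.276 118.153] [-0.407  0.717 -0.833]
```

View pics/n1.png

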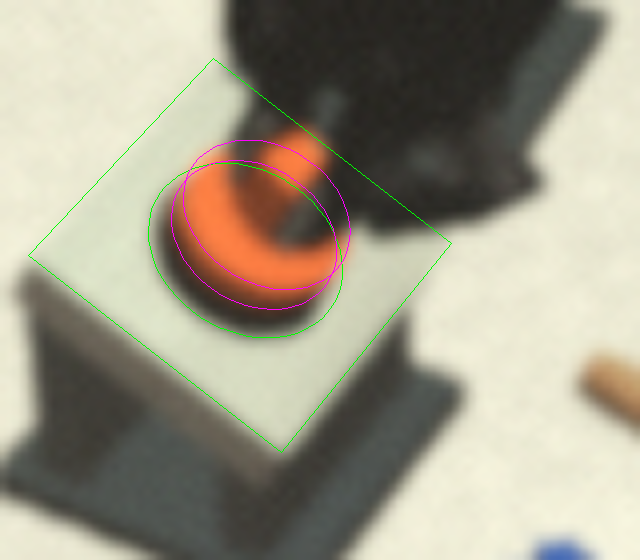

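The image shows the disc just above the mouth. Face and disc both sit slightly left of and below their overlays, so the camera bias is common. I measure the difference numerically.

```bash
cat > rel.py <<'E'
from m2 import *
import fit
def rel(k,cav,im,t,rpy,off=16.6,n='side',span=5):
    """image shift of plate face and of held blank against prediction -> in-plane correction of tool (tool x,y mm)"""
    Rm,c=cavpose(*cav); fit.GC.clear()
    d=np.arange(-span,span+.01,.25); K=cal[n][0]
    def eshift(segs,gm,sgn=1):
        U=[proj(np.linspace(a,b,40)[4:-4],n) for a,b in segs]; U=np.vstack(U).astype(np.float32)
        S=np.array([[np.sqrt(cv2.remap(gm,U[:,:1]+np.float32(dx),U[:,1:]+np.float32(dy),1)).mean() for dx in d] for dy in d])
        i=np.unravel_index(S.argmax(),S.shape); w=np.clip(S-S.max()*.95,0,None); 
        return np.array([(w*d[None]).sum(),(w*d[:,None]).sum()])/w.sum(),np.array([d[i[1]],d[i[0]]])
    g=cv2.GaussianBlur(im.mean(2),(0,0),.7); gm=np.hypot(cv2.Sobel(g,-1,1,0),cv2.Sobel(g,-1,0,1)).astype(np.float32)
    L=loop(sq(100,12,110)@Rm.T+c); L=[L[i] for i in range(4)]
    keep=[l for l in L if 1]; fs=eshift(keep,gm)
    S=im.sum(2)+1; C=((im[...,0]-im[...,2])/S*(1 if k=='r' else -1)).astype(np.float64); C=np.clip(C,0,None)
    Rc=rot(rpy).as_matrix(); o=t+Rc[:,2]*off; F=Rc@np.diag([1,-1,-1.])
    f=(lambda z:circ(56,z)) if k=='r' else (lambda z:sq(50,z))
    u=proj([o],n)[0].astype(int); roi=(u[0]-26,u[1]-26,52,52); x,y,w,h=roi; D=C[y:y+h,x:x+w]
    hi=np.percentile(D,93); D=np.clip(D/hi,0,1)
    hide=down(cv2.dilate(poly(np.r_[sq(24,13,50),sq(24,150,130)]@F.T+o,n,roi),np.ones((25,25))),roi)<.01
    def cost(p):
        M=poly(np.r_[f(0),f(12)]@F.T+o,n,roi); M=cv2.warpAffine(M,np.float32([[1,0,p[0]*SS],[0,1,p[1]*SS]]),M.shape[::-1]); return ((D-down(M,roi))**2)[hide].mean()
    b=minimize(cost,[0,0],method='Nelder-Mead',options=dict(initial_simplex=[[0,0],[2,0],[0,2]]))
    J=np.array([(proj([o+Rc[:,j]],n)-proj([o],n))[0] for j in(0,1)]).T
    print('face shift px',fs,'blank',b.x,b.fun,hide.mean()); 
    for q in fs: print(' correction tool xy mm:',np.linalg.solve(J,q-b.x))
    return J
if __name__=='__main__':
    rel('r',(611.3,-70.2,-6.9),np.load('side2.npy'),np.array([595.851,-68.276,118.153]),[156.0,-7.6,66.6])
E
python3 rel.py; python3 - <<'E'
from plan import *
Rt,n=cavtool(-6.9,65); c=np.array([611.3,-70.2,84]); plan(c+n*16.6,Rt)
E
```

```text
face shift px (array([0.08 , 1.053]), array([0., 1.])) blank [-0.106  0.61 ] 0.013504308927638422 0.6183431952662722
 correction tool xy mm: [ 0.389 -1.291]
 correction tool xy mm: [ 0.487 -1.069]
pos [595.764 -68.242 118.041] rpy [156.025  -7.588  66.634] t 11.125 gap 19.435328502679628
shift(now axes) [-0.154 -0.185 20.869] n>=0.3  shift(target axes) [-0.134 -0.161 20.869]  turn [ 0.001 -0.001  0.   ] n>=0.0
```

apply_moves:
  targets:
    - [0.2, -0.7, 3, 0, 0, 0, 1]
    - [0, 0, 3, 0, 0, 0, 1]
    - [0, 0, 3, 0, 0, 0, 1]
    - [0, 0, 2, 0, 0, 0, 1]
    - [0, 0, 0, 0, 0, 0, 1]

```text
time: 11.75
tool_pos: [599.6, -68.3, 107.0]
tcp_rot: [156.1, -7.6, 66.6]
ft_force: [-0.7, -0.2, -1.2]
finger_gap: 19.2
grip_force: 49.8
```

apply_moves:
  targets:
    - [0, 0, 1.5, 0, 0, 0, 1]
    - [0, 0, 1.5, 0, 0, 0, 1]
    - [0, 0, 1.5, 0, 0, 0, 1]
    - [0, 0, 1.5, 0, 0, 0, 1]
    - [0, 0, 1.5, 0, 0, 0, 1]
    - [0, 0, 0, 0, 0, 0, 1]

```text
time: 12.5
tool_pos: [602.8, -68.6, 100.3]
tcp_rot: [156.1, -7.6, 66.6]
ft_force: [0.2, 0.3, -0.0]
finger_gap: 19.1
grip_force: 49.8
```

apply_moves:
  targets:
    - [0, 0, 1, 0, 0, 0, 1]
    - [0, 0, 0.5, 0, 0, 0, 1]
    - [0, 0, 0, 0, 0, 0, 1]

```text
time: 12.88
tool_pos: [603.5, -68.7, 99.2]
tcp_rot: [156.1, -7.6, 66.6]
ft_force: [0.1, -0.5, -1.1]
finger_gap: 19.2
grip_force: 49.8
```

apply_moves:
  targets:
    - [0, 0, 0.5, 0, 0, 0, 1]
    - [0, 0, 0, 0, 0, 0, 1]

```text
time: 13.12
tool_pos: [603.7, -68.8, 98.9]
tcp_rot: [156.1, -7.6, 66.6]
ft_force: [-4.7, 0.8, 3.3]
finger_gap: 19.5
grip_force: 50.4
```

apply_moves:
  targets:
    - [0, 0, 0.5, 0, 0, 0, 1]
    - [0, 0, 0, 0, 0, 0, 1]
    - [0, 0, 0, 0, 0, 0, 0.9]
    - [0, 0, 0, 0, 0, 0, 0.75]
    - [0, 0, 0, 0, 0, 0, 0.5]
    - [0, 0, 0, 0, 0, 0, 0.2]
    - [0, 0, 0, 0, 0, 0, 0]
    - [0, 0, 0, 0, 0, 0, 0]

```text
time: 14.12
tool_pos: [603.9, -68.8, 98.2]
tcp_rot: [156.1, -7.6, 66.6]
ft_force: [0.9, 0.5, -0.2]
finger_gap: 85.2
grip_force: 0.0
```

apply_moves:
  targets:
    - [0, 0, -10, 0, 0, 0, 0]
    - [0, 0, -20, 0, 0, 0, 0]
    - [0, 0, -30, 0, 0, 0, 0]
    - [0, 0, -30, 0, 0, 0, 0]
    - [0, 0, -30, 0, 0, 0, 0]
    - [0, 0, 0, 0.0692, -0.0227, 0, 0]
    - [0, 0, 0, 0.0692, -0.0227, 0, 0]
    - [0, 0, 0, 0.0692, -0.0227, 0, 0]
    - [0, 0, 0, 0.0692, -0.0227, 0, 0]
    - [0, 0, 0, 0.0692, -0.0227, 0, 0]
    - [0, 0, 0, 0.0692, -0.0227, 0, 0]
    - [0, 0, 0, 0, 0, 0, 0]
    - [0, 0, 0, 0, 0, 0, 0]

```text
time: 15.75
tool_pos: [553.4, -62.7, 207.1]
tcp_rot: [179.9, -0.0, 65.0]
ft_force: [0.4, -0.1, -0.3]
finger_gap: 85.3
grip_force: 0.0
```

```bash
python3 plan.py 496.5 101 160 63.7;python3 plan.py 496.5 101 160 -26.3
```

```text
pos [553.377 -62.709 207.135] rpy [179.929  -0.025  65.022] t 15.75 gap 85.3360328324834
shift(now axes) [ 124.359 -120.746   47.038] n>=2.7  shift(target axes) [ 121.562 -123.524   47.135]  turn [ 0.001 -0.     0.023] n>=0.1
pos [553.377 -62.709 207.135] rpy [179.929  -0.025  65.022] t 15.75 gap 85.3360328324834
shift(now axes) [ 124.359 -120.746   47.038] n>=2.7  shift(target axes) [-123.524 -121.562   47.135]  turn [ 0.001 -0.001  1.594] n>=8.9
```

apply_moves:
  targets:
    - [20.8, -20.1, 0, 0, 0, 0.012, 0]
    - [20.8, -20.1, 0, 0, 0, 0.011, 0]
    - [20.8, -20.1, 5, 0, 0, 0, 0]
    - [20.8, -20.1, 10, 0, 0, 0, 0]
    - [20.8, -20.1, 15, 0, 0, 0, 0]
    - [20.0, -20.5, 15, 0, 0, 0, 0]
    - [0, 0, 20, 0, 0, 0, 0]
    - [0, 0, 20, 0, 0, 0, 0]
    - [0, 0, 20, 0, 0, 0, 0]
    - [0, 0, 20, 0, 0, 0, 0]
    - [0, 0, 0, 0, 0, 0, 0]
    - [0, 0, 0, 0, 0, 0, 0]

```text
time: 17.25
tool_pos: [499.4, 101.7, 83.1]
tcp_rot: [179.9, -0.1, 63.7]
ft_force: [-0.2, 0.6, -0.2]
finger_gap: 85.4
grip_force: 0.0
```

```bash
python3 plan.py 496.4 101.2 19.6 63.7
```

```text
pos [499.366 101.715  83.069] rpy [179.915  -0.054  63.702] t 17.25 gap 85.38166943467434
shift(now axes) [-1.836 -2.525 63.464] n>=1.1  shift(target axes) [-1.776 -2.431 63.469]  turn [ 0.001 -0.001  0.   ] n>=0.0
```

apply_moves:
  targets:
    - [-1.8, -2.4, 10, 0, 0, 0, 0]
    - [0, 0, 15, 0, 0, 0, 0]
    - [0, 0, 15, 0, 0, 0, 0]
    - [0, 0, 12, 0, 0, 0, 0]
    - [0, 0, 7, 0, 0, 0, 0]
    - [0, 0, 4.5, 0, 0, 0, 0]
    - [0, 0, 0, 0, 0, 0, 0]
    - [0, 0, 0, 0, 0, 0, 0.4]
    - [0, 0, 0, 0, 0, 0, 0.6]
    - [0, 0, 0, 0, 0, 0, 0.8]
    - [0, 0, 0, 0, 0, 0, 1]
    - [0, 0, 0, 0, 0, 0, 1]
    - [0, 0, 0, 0, 0, 0, 1]
    - [0, 0, 0, 0, 0, 0, 1]
    - [0, 0, 0, 0, 0, 0, 1]

```text
time: 19.12
tool_pos: [496.5, 101.2, 18.9]
tcp_rot: [180.0, -0.0, 63.7]
ft_force: [0.1, 1.0, 5.6]
finger_gap: 19.0
grip_force: 50.4
```

apply_moves:
  targets:
    - [0, 0, -10, 0, 0, 0, 1]
    - [0, 0, -20, 0, 0, 0, 1]
    - [0, 0, -40, 0, 0, 0, 1]
    - [0, 0, -40, 0, 0, 0, 1]
    - [0, 0, -40, 0, 0, 0, 1]
    - [0, 0, -30, 0, 0, 0, 1]
    - [0, 0, 0, 0, 0, -0.1385, 1]
    - [0, 0, 0, 0, 0, -0.1385, 1]
    - [0, 0, 0, 0, 0, -0.1385, 1]
    - [0, 0, 0, 0, 0, 0, 1]
    - [0, 0, 0, 0, 0, 0, 1]

```text
time: 20.5
tool_pos: [495.9, 101.1, 198.5]
tcp_rot: [-180.0, 0.0, 87.3]
ft_force: [0.9, -0.2, -0.2]
finger_gap: 18.8
grip_force: 49.8
```

```bash
python3 - <<'E'
from plan import *
from fit import cavpose
Rm,c=cavpose(631,-274.3,-2.5); Rt=R.from_matrix(Rm@np.array([[0,1,0],[1,0,0],[0,0,-1]]))  # tool x=cav y, tool y=cav x
print(Rt.as_euler('xyz',degrees=True)); plan(c+Rm[:,2]*110,Rt)
E
```

```text
[155.    0.   87.5]
pos [495.865 101.11  198.467] rpy [-179.979    0.003   87.332] t 20.5 gap 18.83476715644612
shift(now axes) [-368.848  105.981   14.757] n>=6.2  shift(target axes) [-369.158   88.823   57.719]  turn [-0.437  0.001 -0.003] n>=2.4
```

apply_moves:
  targets:
    - [-15, 4, 0, 0, 0, 0, 1]
    - [-27, 8, 0, 0, 0, 0, 1]
    - [-27.2, 7.8, 0, 0, 0, 0, 1]
    - [-27.2, 7.8, 0, 0, 0, 0, 1]
    - [-27.2, 7.8, 0, 0, 0, 0, 1]
    - [-27.2, 7.8, 0, 0, 0, 0, 1]
    - [-27.2, 7.8, 0, 0, 0, 0, 1]
    - [-27.2, 7.8, 0, 0, 0, 0, 1]
    - [-27.2, 7.8, 0, 0, 0, 0, 1]
    - [-27.2, 7.8, 0, 0, 0, 0, 1]
    - [-27.2, 7.8, 0, 0, 0, 0, 1]
    - [-27.2, 7.8, 0, 0, 0, 0, 1]
    - [-27.2, 7.8, 0, 0, 0, 0, 1]
    - [-27.2, 7.8, 0, -0.0728, 0, -0.0015, 1]
    - [0, 0, 0, -0.0728, 0, -0.0015, 1]
    - [0, 0, 0, -0.0728, 0, 0, 1]
    - [0, 0, 0, -0.0728, 0, 0, 1]
    - [0, 0, 0, -0.0728, 0, 0, 1]
    - [0, 0, 0, -0.0728, 0, 0, 1]
    - [0, 0, 0, 0, 0, 0, 1]

```text
time: 23.0
tool_pos: [583.8, -272.3, 197.5]
tcp_rot: [155.1, -0.0, 87.5]
ft_force: [-0.4, -0.4, -0.2]
finger_gap: 19.1
grip_force: 49.8
```

```bash
python3 - <<'E'
from plan import *
from fit import cavpose
Rm,c=cavpose(631,-274.3,-2.5); Rt=R.from_matrix(Rm@np.array([[0,1,0],[1,0,0],[0,0,-1]]))
plan(c+Rm[:,2]*37,Rt)
E
```

```text
pos [ 583.829 -272.313  197.495] rpy [155.072  -0.028  87.533] t 23.0 gap 19.07434353939861
shift(now axes) [ 0.015 -5.067 85.821] n>=1.3  shift(target axes) [ 0.073 -5.175 85.815]  turn [-0.001 -0.001  0.   ] n>=0.0
```

apply_moves:
  targets:
    - [0, -2.5, 5, 0, 0, 0, 1]
    - [0, -2.6, 12, 0, 0, 0, 1]
    - [0, 0, 15, 0, 0, 0, 1]
    - [0, 0, 15, 0, 0, 0, 1]
    - [0, 0, 15, 0, 0, 0, 1]
    - [0, 0, 12, 0, 0, 0, 1]
    - [0, 0, 8, 0, 0, 0, 1]
    - [0, 0, 3.5, 0, 0, 0, 1]
    - [0, 0, 0, 0, 0, 0, 1]
    - [0, 0, 0, 0, 0, 0, 1]

```text
time: 24.25
tool_pos: [617.3, -273.0, 119.5]
tcp_rot: [154.9, 0.0, 87.7]
ft_force: [0.7, -0.3, -0.9]
finger_gap: 19.2
grip_force: 49.8
```

```bash
python3 - <<'E'
from rel import *
s=sensors.sense(); print(s['tool_pos'],s['tcp_rot'],s['ft_force'])
im=np.mean([optics.snapshot('side').astype(float) for _ in range(4)],0); np.save('side3.npy',im)
a=cv2.resize(np.clip(im[125:215,245:325,::-1]*1.3,0,255).astype(np.uint8),None,fx=6,fy=6,interpolation=cv2.INTER_CUBIC)
def dr(P,col):
    u=(proj(P,'side')-[245,125]+.5)*6; cv2.polylines(a,[u.astype(np.int32)],True,col,1)
Rm,t=cavpose(631,-274.3,-2.5)
dr(sq(100,12,110)@Rm.T+t,(0,255,0)); dr(sq(60,12)@Rm.T+t,(0,255,0))
Rc=rot(s['tcp_rot']).as_matrix(); o=s['tool_pos']+Rc[:,2]*15.9; F=Rc@np.diag([1,-1,-1.])
dr(sq(50,0)@F.T+o,(255,0,255)); dr(sq(50,12)@F.T+o,(255,0,255))
b=cv2.resize(np.clip(im[165:235,240:290,::-1]*1.3,0,255).astype(np.uint8),None,fx=6,fy=6,interpolation=cv2.INTER_CUBIC)
o_=np.zeros((540,790,3),np.uint8); o_[:,:480]=a; o_[:420,485:785]=b
cv2.imwrite('pics/n2.png',o_)
rel('s',(631,-274.3,-2.5),im,s['tool_pos'],s['tcp_rot'],off=15.9)
from plan import plan,R
Rt=R.from_matrix(Rm@np.array([[0,1,0],[1,0,0],[0,0,-1]])); plan(t+Rm[:,2]*15.9,Rt)
E
```

```text
[ 617.263 -273.018  119.516] [154.932   0.039  87.675] [ 0.653 -0.263 -0.892]
face shift px (array([-4.852, -4.467]), array([-5., -5.])) blank [0.703 0.206] 0.0016571650639186008 0.6549556213017751
 correction tool xy mm: [-2.807 20.817]
 correction tool xy mm: [-4.295 22.082]
pos [ 617.159 -272.98   119.333] rpy [154.942   0.034  87.669] t 24.45 gap 18.806750285410637
shift(now axes) [-0.724 -2.373 21.988] n>=0.3  shift(target axes) [-0.715 -2.348 21.991]  turn [ 0.001 -0.001  0.003] n>=0.0
```

View pics/n2.png

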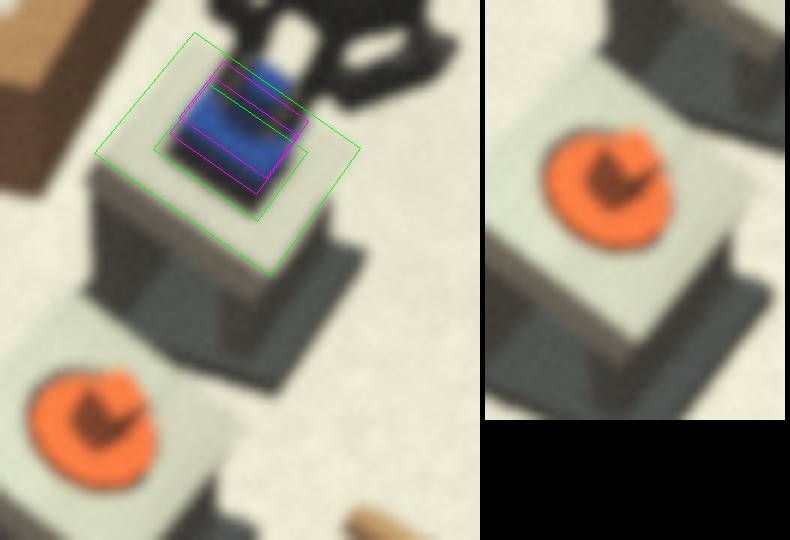

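The right crop shows the round blank flush and flat in its cavity. The left shows the blue plate square over its mouth. The face-shift search locked on a wrong edge, so I restrict it.

```bash
python3 - <<'E'
from rel import *
im=np.load('side3.npy'); t=np.array([617.263,-273.018,119.516]); e=[154.932,.039,87.675]
rel('s',(631,-274.3,-2.5),im,t,e,off=15.9,span=2)
# edge-normal profile offsets: each face edge on its own (px, + = outward)
Rm,c=cavpose(631,-274.3,-2.5); g=cv2.GaussianBlur(im.mean(2),(0,0),.7).astype(np.float32)
for name,S,ctr in(('face',sq(100,12,110),12),):
  P=S@Rm.T+c; m=proj([Rm@[0,0,ctr]+c],'side')[0]; d=np.arange(-4,4.01,.25)
  for (a,b),nm in zip(loop(P),('-y','+x','+y','-x')):
    u=proj(np.linspace(a,b,40)[6:-6],'side'); tt=u[-1]-u[0]; nn=np.array([tt[1],-tt[0]])/np.linalg.norm(tt); nn*=np.sign((u.mean(0)-m)@nn)
    q=(u[:,None]+d[None,:,None]*nn).astype(np.float32); pr=np.median(cv2.remap(g,q[...,0],q[...,1],1),0)
    print(nm,nn,pr[::2].astype(int))
E
```

```text
face shift px (array([0.124, 0.56 ]), array([0.  , 0.75])) blank [0.703 0.206] 0.0016571650639186008 0.6549556213017751
 correction tool xy mm: [2.619 0.709]
 correction tool xy mm: [3.577 0.664]
-y [ 0.572 -0.82 ] [48 48 48 52 57 63 67 69 73 76 81 86 94 97 99 92 81]
+x [-0.772 -0.635] [156 156 156 157 158 159 161 164 167 171 173 175 175 175 174 173 171]
+y [-0.571  0.821] [151 154 154 153 151 147 141 131 120 107  95  85  78  74  71  70  68]
-x [0.818 0.575] [157 158 157 156 154 151 144 135 122 109 100  96  98 106 118 130 141]
```

apply_moves:
  targets:
    - [0.9, -1.5, 3, 0, 0, -0.003, 1]
    - [0, 0, 3, 0, 0, 0, 1]
    - [0, 0, 3, 0, 0, 0, 1]
    - [0, 0, 2, 0, 0, 0, 1]
    - [0, 0, 0, 0, 0, 0, 1]

```text
time: 25.08
tool_pos: [620.4, -272.0, 107.9]
tcp_rot: [155.0, 0.1, 87.8]
ft_force: [-0.6, -1.2, -1.1]
finger_gap: 19.0
grip_force: 49.8
```

apply_moves:
  targets:
    - [0, 0, 1, 0, 0, 0, 1]
    - [0, 0, 1, 0, 0, 0, 1]
    - [0, 0, 1, 0, 0, 0, 1]
    - [0, 0, 0, 0, 0, 0, 1]

```text
time: 25.58
tool_pos: [621.7, -272.1, 105.5]
tcp_rot: [155.0, 0.1, 87.8]
ft_force: [-0.3, -0.9, -1.4]
finger_gap: 19.3
grip_force: 49.8
```

apply_moves:
  targets:
    - [0, 0, 1.5, 0, 0, -0.003, 1]
    - [0, 0, 1.5, 0, 0, 0, 1]
    - [0, 0, 1.5, 0, 0, 0, 1]
    - [0, 0, 1, 0, 0, 0, 1]
    - [0, 0, 0, 0, 0, 0, 1]

```text
time: 26.2
tool_pos: [624.0, -272.2, 100.5]
tcp_rot: [155.0, 0.2, 88.0]
ft_force: [0.5, -1.4, -0.9]
finger_gap: 19.1
grip_force: 49.7
```

apply_moves:
  targets:
    - [0, 0, 0.8, 0, 0, 0, 1]
    - [0, 0, 0.6, 0, 0, 0, 1]
    - [0, 0, 0, 0, 0, 0, 1]

```text
time: 26.58
tool_pos: [624.6, -272.2, 99.3]
tcp_rot: [155.0, 0.2, 88.0]
ft_force: [-0.3, -2.6, -0.2]
finger_gap: 19.2
grip_force: 49.8
```

apply_moves:
  targets:
    - [-0.8, 0, 0, 0, 0, 0.006, 1]
    - [0, 0, 0.4, 0, 0, 0, 1]
    - [0, 0, 0.4, 0, 0, 0, 1]
    - [0, 0, 0, 0, 0, 0, 1]

```text
time: 27.08
tool_pos: [624.6, -272.8, 98.8]
tcp_rot: [155.0, -0.0, 87.7]
ft_force: [-6.8, 2.3, 5.0]
finger_gap: 19.4
grip_force: 50.9
```

apply_moves:
  targets:
    - [0, 0, 0.4, 0, 0, 0, 1]
    - [0, 0, 0, 0, 0, 0, 1]

```text
time: 27.32
tool_pos: [624.7, -272.7, 98.7]
tcp_rot: [155.0, -0.0, 87.7]
ft_force: [-10.6, 3.1, 9.2]
finger_gap: 19.1
grip_force: 51.8
```

apply_moves:
  targets:
    - [0, 0, 0, 0, 0, 0, 0.9]
    - [0, 0, 0, 0, 0, 0, 0.75]
    - [0, 0, 0, 0, 0, 0, 0.5]
    - [0, 0, 0, 0, 0, 0, 0.2]
    - [0, 0, 0, 0, 0, 0, 0]
    - [0, 0, 0, 0, 0, 0, 0]
    - [0, 0, -10, 0, 0, 0, 0]
    - [0, 0, -20, 0, 0, 0, 0]
    - [0, 0, -30, 0, 0, 0, 0]
    - [0, 0, -30, 0, 0, 0, 0]
    - [0, 0, -30, 0, 0, 0, 0]
    - [0, -30, -20, 0, 0, 0, 0]
    - [0, -40, 0, 0, 0, 0, 0]
    - [0, -40, 0, 0, 0, 0, 0]
    - [0, -40, 0, 0, 0, 0, 0]
    - [0, 0, 0, 0, 0, 0, 0]

```text
time: 29.32
tool_pos: [427.7, -264.4, 159.9]
tcp_rot: [155.1, -0.1, 87.6]
ft_force: [-0.2, -0.8, -0.8]
finger_gap: 85.3
grip_force: 0.0
```

```bash
python3 - <<'E'
from bench import sensors, optics
import cv2,numpy as np
def z(n,x,y,w,h,s):
    im=np.mean([optics.snapshot(n).astype(float) for _ in range(3)],0); return cv2.resize(np.clip(im[y:y+h,x:x+w,::-1]*1.3,0,255).astype(np.uint8),None,fx=s,fy=s,interpolation=2)
a=z('side',225,125,100,110,4); b=z('top',270,150,120,70,3); o=np.zeros((440,770,3),np.uint8); o[:,:400]=a; o[:210,405:765]=b; cv2.imwrite('pics/f1.png',o)
E
```

```text
(no output)
```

View pics/f1.png

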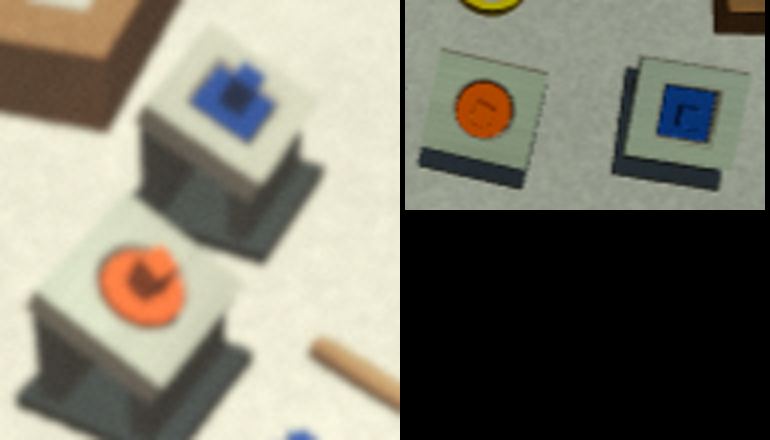

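Both blanks sit flush, centred and flat in their cavities, and the arm is clear of everything.

```bash
python3 -c "
from bench import r
print(r.hand_in())"
```

```text
the job is handed in; nothing more can be done
None
```

Both blanks are in their own cavities, lowered in square and released; the last pictures showed both flush and flat with studs outwards, and the job is handed in, though the hand-in returned no verdict.

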